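# Load the wire tin lane and shut its gate

### The job

Put the three round tins away in the wire rack: slide them upright along the worktop, without picking them up, in through the open mouth into single file between the guide wires, far enough for the gate to clear the last one. Then swing the rack's wire gate fully shut behind the last tin. Do not topple a tin and leave the mug, the roll of tape and the glass dish where they are.

Things in the scene. Friction and masses are not known exactly. Their poses are not given: they have to be found in the camera images.
- rack: Steel wire rack fixed on the worktop: one straight lane for tins, no floor. Origin: on the worktop, mid-mouth, in the shut gate's plane; +x runs in along the lane, +y across it, z up. 6 mm guide wires at heights 14 and 34 mm, 58 mm clear between the sides; over the first 26 mm they flare to 88 mm clear, ending in posts at y = +47 mm (37 mm tall) and -47 mm (55 mm tall).
- back_stop (a point): Middle of the inner face of the lane's back stop (level wires at heights 14 and 34 mm), 167 mm in from the mouth: three tins fill the lane with about 8 mm to spare before the gate.
- deck_edge (a point): Middle of the front edge of the rack's small wire deck, 80 mm high, 77 mm in from the mouth. The deck covers the lane from here to 185 mm in, 118 mm wide, on 6 mm legs at the rack's y = +56 and -56 mm; its top is at 83 mm. In front of it the lane is open above.
- gate (a joint): Angle of the rack's wire gate, about a vertical pin at the rack's (x 0, y -47 mm). 0 = shut, lying across the mouth along the rack's +y; it grows as the gate swings outwards: at 1.57 the gate points along the rack's -x, at 2.7 (its limit) it lies folded away to the side. Light friction; stays where left. It cannot shut while a tin stands in its way.
- gate_end (a point): Middle of the gate's free end, 110 mm from its pin, 28 mm above the worktop. The gate is a loop of 6 mm wire: level wires at heights 16 and 40 mm, joined by an upright at the free end.
- tin_0: One of three identical squat round aluminium tins with a ribbed screw lid and a blank paper band, 52 mm in diameter and 48 mm tall, standing upright on the worktop to the right of the rack. Origin: centre of its underside; z up along its axis.
- tin_1: One of three identical squat round aluminium tins with a ribbed screw lid and a blank paper band, 52 mm in diameter and 48 mm tall, standing upright on the worktop to the right of the rack. Origin: centre of its underside; z up along its axis.
- tin_2: One of three identical squat round aluminium tins with a ribbed screw lid and a blank paper band, 52 mm in diameter and 48 mm tall, standing upright on the worktop to the right of the rack. Origin: centre of its underside; z up along its axis.
- mug: White ceramic mug, 92 mm across, 95 mm tall, at the back of the worktop; bystander. Origin under its middle.
- tape: Roll of tape, 104 mm across, 25 mm tall, lying flat on the worktop at the front edge, on the robot's side of the rack; bystander. Origin at the centre of its underside.
- petri: Round clear glass dish, 90 mm across, 16 mm tall, standing on the rack's deck; bystander. Origin at the centre of its underside.

How it is judged (in metres and radians):
On the way:
1. all three tins stand upright in the lane, in single file between the guide wires (x of tin_0 in the frame of rack between 0.01 and 0.16 m and y of tin_0 in the frame of rack between -0.015 and 0.015 m and angle between each of tin_0, tin_1, tin_2's own z axis and vertical below 0.12 rad and x of tin_1 in the frame of rack between 0.01 and 0.16 m and y of tin_1 in the frame of rack between -0.015 and 0.015 m and x of tin_2 in the frame of rack between 0.01 and 0.16 m and y of tin_2 in the frame of rack between -0.015 and 0.015 m), for 0.2 s.
At the end, for the whole second after the job is handed in: All three tins stand upright (within 0.12 rad) and still on the worktop between the guide wires (within 15 mm of the lane's middle line, 18 to 160 mm in from the mouth) and the gate is shut behind them (within 0.12 rad) (x of tin_0 in the frame of rack between 0.018 and 0.16 m and y of tin_0 in the frame of rack between -0.015 and 0.015 m and angle between each of tin_0, tin_1, tin_2's own z axis and vertical below 0.12 rad and x of tin_1 in the frame of rack between 0.018 and 0.16 m and y of tin_1 in the frame of rack between -0.015 and 0.015 m and x of tin_2 in the frame of rack between 0.018 and 0.16 m and y of tin_2 in the frame of rack between -0.015 and 0.015 m and value of joint gate below 0.12 rad and linear speed of each of tin_0, tin_1, tin_2 below 0.02 m/s); the robot touches nothing.
It fails at once if a tin is picked up (its base more than 25 mm above the worktop) or toppled (tilted over 0.6 rad) (height (world z) of any of tin_0, tin_1, tin_2 above 0.025 m or angle between any of tin_0, tin_1, tin_2's own z axis and vertical above 0.6 rad).
It fails at once if the mug, the roll of tape or the glass dish is moved more than 30 mm (distance of any of mug, tape, petri from where it was at the start of the episode above 0.03 m).
It also fails if it takes over 72 s, if anything falls off the work surface, if the arm or the gripper's body presses on something with over 40 N, if the wrist force passes 120 N, or if a joint passes its speed limit or range.

### The arm

A 7-joint arm with a two-finger parallel gripper is mounted at the origin on a cart in front of the work surface, level with it; the furniture and walls round the work are solid. World frame = base frame: x ahead of the robot, y to its left, z up, the work surface at z = 0. Lengths are in mm, angles in rad, forces in N, time in s.
With the tool pointing down it reaches from about 425 to 1025 mm from the base axis. Payload 3.6 kg.
Tool frame: the origin (TCP) lies midway between the tips of the shut fingers; the grasp point (between the pads) lies 19 mm behind it; z points along the fingers, y is the line along which they close (so a half turn about z gives the same grasp; the last joint's range is limited). The gripper opens to 85 mm and grips with 20 to 120 N. Pads are 22 mm wide; open, the fingers measure 114 mm over their backs; the gripper's body (76 mm by 85 mm) begins 54 mm behind the grasp point. The pads swing forward as they close: fully open they stand 13 mm farther back than shut.
Start: joints at [-1.393, 0.591, 0.048, 1.609, -0.033, 0.943, -0.034], TCP at [193.934, 698.584, 231.302] pointing down, gripper open.
Joint ranges: [-2.69, 2.69], [-0.47, 2.24], [-1.27, 1.36], [0.19, 2.51], [-1.53, 4.68], [0.08, 2.07], [-3.09, 3.09]. Speed limits (rad/s): [2.57, 2.57, 3.14, 3.14, 3.14, 3.14, 3.14].

### API

Orientations are given as a unit quaternion [w, x, y, z].
In Python, from plant import env, gripper_to, optics, finder gives the robot as it stands. The module is installed in compiled form; this text tells all that it offers. Calls block until the motion is done:
- env.move_ptp(position, orientation): joint-space move of the TCP to a pose.
- env.move_straight(position, frame=None, rate=150, threshold=None): straight line of the TCP; frame=None keeps the orientation; rate is the mean speed in mm/s. With threshold (N) it stops when the force on the tool has changed by that much, and returns True; else False.
- env.movej(angles): joint-space move.
- gripper_to(opening, grasp_force=None): finger opening in mm; grasp_force is the grip in N (None keeps the last); returns when the fingers have stopped.
- env.dwell(seconds).
- env.inverse_kinematics(position, orientation): joint angles nearest the present ones, or None.
- env.state(): the state.
- optics.snapshot(name): name is "side" or "top"; returns a dict with "image" (384x512x3 uint8, blue, green, red), "camera_matrix" (3x3 intrinsics, pixels), "view" (4x4, takes a point from world to camera coordinates). Camera axes: x right, y up, looking along -z (the intrinsics and any distortion apply to the point x, -y, -z); pixel columns grow to the right and rows downward; lengths in mm; the calibration is good to about 2 mm. A picture is of the moment at which its call begins. There is no depth.
A pose or a line that the arm cannot do raises env.IKError and nothing moves.
- env.sign_off(): hands the job in; it is judged then, once.
Trained networks look in the newest picture that a camera, given by its name, has taken for a name from the list of things; names that differ only in an ending like _2 or _b are one class to them, and where a whole thing is asked for, a point or a joint stands for the part that bears it (a point fixed in the world has none). Each returns a list of dicts, best first, with "p" (0 to 1); they miss things now and then, are a little off and sometimes report something else, mostly with a low value. They report only what shows in the picture. A call takes as long as a camera call.
- finder.look_for(camera, thing): "position" ([column, row] in pixels, amid what is visible of it).
- finder.silhouettes(camera, thing): "mask" (384x512 bool, what is visible of it) and "position" ([column, row] in pixels, amid what is visible of it).
- finder.place_of(camera, thing): "position" ([column, row] in pixels: a listed point, or the origin of a listed thing).
The state is a dict: "time_s": time; "joints": joint angles; "joint_velocities": joint speeds; "effort": joint torques, N m; "ee_pos": TCP position; "tcp_rot": TCP orientation; "wrist_force": force on the tool from outside, world axes, zero at the start; "torque": the same for the moment, N m; "width": finger opening in mm; "finger_force": force on a finger pad.
Only numpy, scipy, OpenCV 4.12 (cv2) and the standard library are available. Lean on these libraries where they do the work, as an engineer would, in place of code of your own. Each camera call takes 0.05 s, during which the arm holds its last target. There are 200 camera calls.

## Working session

There is one attempt and no reset: what is moved stays moved. The work goes in short steps, each a Python script; the robot and the scene stay as the last script left them, time stands still between calls to the robot, and variables do not carry over. Pictures are saved under pics/ and viewed, at most 10 in all, crops included, and the job is handed in when it is done.

```bash
mkdir -p pics; cat > h.py <<'E'
import numpy as np, cv2
from plant import env, gripper_to, optics, finder
S={}
def snap(n,save=None):
    S[n]=optics.snapshot(n)
    if save: cv2.imwrite('pics/'+save+'.png',S[n]['image'])
    return S[n]
def ray(n,uv):
    s=S[n];K=np.array(s['camera_matrix']);V=np.array(s['view'])
    d=np.linalg.inv(K)@[uv[0],uv[1],1]; d=np.array([d[0],-d[1],-d[2]])
    R=V[:3,:3];o=-R.T@V[:3,3]; return o,R.T@d
def onz(n,uv,z):
    o,d=ray(n,uv); return o+d*(z-o[2])/d[2]
def proj(n,p):
    s=S[n];V=np.array(s['view']);c=V[:3,:3]@np.array(p,float)+V[:3,3]
    q=np.array(s['camera_matrix'])@[c[0],-c[1],-c[2]]; return q[:2]/q[2]
E
python3 - <<'E'
from h import *
np.set_printoptions(precision=1,suppress=True)
for n in('top','side'):
    s=snap(n,n+'0'); print(n,[k for k in s],'cam',ray(n,(256,192)))
    for t,z in(('rack',0),('back_stop',24),('deck_edge',80),('gate_end',28),('tin_0',0),('mug',0),('tape',0),('petri',83)):
        for r in finder.place_of(n,t)[:4]: print(n,t,round(r['p'],2),np.array(r['position']),onz(n,r['position'],z))
print(env.state())
E
```

```text
top ['image', 'camera_matrix', 'view'] cam (array([423.7, 155.5, 906.3]), array([ 0.2,  0. , -1. ]))
top rack 0.82 [242.6 212.3] [548.  213.2   0. ]
top back_stop 0.9 [174.6 208.1] [553.5 382.1  24. ]
top deck_edge 0.95 [208.7 206.6] [549.6 287.8  80. ]
top gate_end 0.71 [278.7 164.3] [667.8 122.4  28. ]
top gate_end 0.7 [341.7 230.3] [502.5 -31.7  28. ]
top tin_0 0.91 [341.6 232.1] [500.5 -37.3   0. ]
top tin_0 0.74 [337.9 202.1] [576.9 -30.1   0. ]
top tin_0 0.65 [348.7 162.4] [682.2 -61.    0. ]
top mug 0.8 [308.3 120.2] [798.1  42.6   0. ]
top tape 0.62 [244.4 280.1] [379.3 205.1   0. ]
top petri 0.84 [187.4 203.1] [556.9 337.6  83. ]
side ['image', 'camera_matrix', 'view'] cam (array([ 140.9, -482. ,  759.7]), array([ 0.4,  0.6, -0.6]))
side rack 0.96 [246. 216.] [547.7 205.7   0. ]
side back_stop 0.89 [218.2 174. ] [557.3 376.8  24. ]
side back_stop 0.51 [223.1 164.5] [591.5 410.   24. ]
side deck_edge 0.98 [232.7 171.7] [563.6 299.9  80. ]
side gate_end 0.69 [301.1 207.8] [671.2 131.1  28. ]
side gate_end 0.3 [225.9 164.5] [596.1 400.8  28. ]
side tin_0 0.88 [313.5 271. ] [585.3 -34.5   0. ]
side tin_0 0.7 [284.8 287.4] [502.2 -37.1   0. ]
side mug 0.84 [360.9 217.9] [802.5  39.3  -0. ]
side tape 0.69 [182.5 239. ] [370.3 217.9   0. ]
side tape 0.6 [224.8 162.8] [614.9 444.1   0. ]
side petri 0.73 [283.8 290.2] [457.2 -90.1  83. ]
side petri 0.59 [221.2 164.6] [550.7 340.8  83. ]
{'time_s': 0.9, 'joints': array([-1.4,  0.6,  0. ,  1.6, -0. ,  0.9, -0. ]), 'joint_velocities': array([-0.,  0., -0.,  0.,  0., -0.,  0.]), 'effort': array([ -0. , -54.9,   1.5, -19.9,   0. ,   0. ,  -0. ]), 'ee_pos': array([193.9, 698.6, 231.3]), 'tcp_rot': array([0. , 0.1, 1. , 0. ]), 'wrist_force': array([ 0.2,  0.1, -0.8]), 'torque': array([-0. , -0.1, -0. ]), 'finger_force': 0.0, 'width': 85.23718624950773}
```

View pics/top0.png

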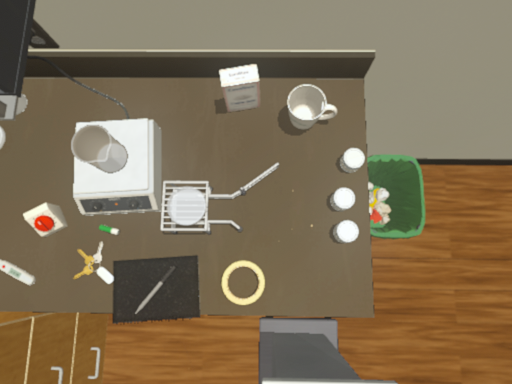

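View pics/side0.png

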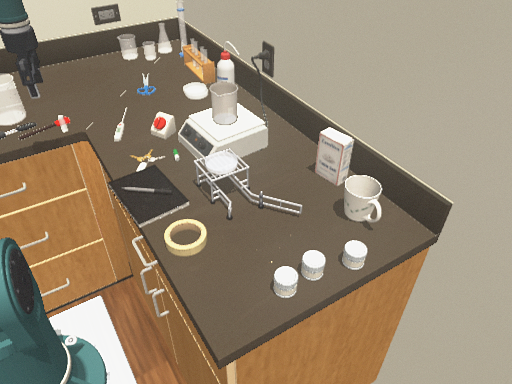

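Top view: the lane runs left (world +y) from its mouth near (240,211). The gate is open at the upper right, with its end at (278,165). The tins are at (353,160), (344,199) and (346,231), and the tape (243,282) and mug (307,108) are clear of the path. The side view agrees. I'll fit the rack and tin poses from both views together.

```bash
cat > fit.py <<'E'
from h import *
from scipy.optimize import least_squares
A=np.linspace(0,2*np.pi,40)
def rw(P,p):  # rack->world
    c,s=np.cos(P[2]),np.sin(P[2]); return np.array([P[0]+c*p[0]-s*p[1],P[1]+s*p[0]+c*p[1],p[2]])
def cyl(n,x,y):
    pts=np.array([proj(n,(x+26*np.cos(a),y+26*np.sin(a),z)) for z in(0,48) for a in A],np.float32)
    m=cv2.moments(cv2.convexHull(pts)); return np.array([m['m10'],m['m01']])/m['m00']
def tins(guess):
    obs={n:[(np.array(np.argwhere(r['mask']).mean(0)[::-1]),r['p'],r['mask'].sum()) for r in finder.silhouettes(n,'tin_0')] for n in S}
    out=[]
    for g in guess:
        o={}
        for n in S:
            c=[(np.linalg.norm(u-cyl(n,*g)),i) for i,(u,p,k) in enumerate(obs[n])]
            if c and min(c)[0]<14: o[n]=obs[n][min(c)[1]][0]
        if not o: out.append((np.array(g),{},0)); continue
        r=least_squares(lambda v:np.concatenate([cyl(n,*v)-o[n] for n in o]),g)
        out.append((r.x,list(o),np.abs(r.fun).max()))
    return out
E
python3 - <<'E'
from fit import *
np.set_printoptions(precision=1,suppress=True)
pt=dict(rack=(0,0,0),back_stop=(167,0,24),deck_edge=(77,0,80))
obs=[]
for n in('top','side'):
    snap(n)
    for t in pt: obs.append((n,t,np.array(finder.place_of(n,t)[0]['position'])))
    obs.append((n,'gate_end',np.array(finder.place_of(n,'gate_end')[0]['position'])))
def mod(v,t):
    return rw(v,pt[t] if t in pt else (-110*np.sin(v[3]),-47+110*np.cos(v[3]),28))
f=lambda v:np.concatenate([proj(n,mod(v,t))-u for n,t,u in obs])
r=least_squares(f,[548,208,1.55,2.3],x_scale=[10,10,.1,.1],loss='soft_l1')
print('rack',r.x[:2],r.x[2:].round(4) if 0 else [round(float(a),3) for a in r.x[2:]]);print(f(r.x).reshape(-1,2))
np.save('rack.npy',r.x)
for t in tins([(500,-37),(577,-33),(682,-61)]): print(t)
ims=[]
P=r.x
G=(-110*np.sin(P[3]),-47+110*np.cos(P[3]))
lines=[((26,s*32,34),(167,s*32,34)) for s in(1,-1)]+[((26,s*32,34),(0,s*47,34)) for s in(1,-1)]+[((0,-47,40),(*G,40)),((0,-47,0),(0,-47,55)),((0,47,0),(0,47,37)),((167,-32,34),(167,32,34))]
for n,(u,v) in(('top',(150,150)),('side',(180,140))):
    im=cv2.resize(S[n]['image'][v:v+110,u:u+150],None,fx=5,fy=5,interpolation=cv2.INTER_CUBIC)
    for a,b in lines:
        q=[tuple(int(x) for x in (proj(n,rw(P,p))-(u,v)+.5)*5) for p in(a,b)]; cv2.line(im,*q,(0,0,255),1)
    ims.append(im)
cv2.imwrite('pics/ov.png',cv2.resize(np.vstack(ims),(410,600)) if 0 else cv2.resize(np.hstack(ims),(800,293),interpolation=cv2.INTER_AREA))
for y in ([.7071,.7071],[.7071,-.7071],[1,0],[0,1]):
    print(y,[env.inverse_kinematics([x,yy,10],[0,*y,0]) for x,yy in((550,150),(682,-61),(500,-37))])
E
```

```text
rack [550.5 213.5] [1.538, 2.262]
[[ -0.6   1.5]
 [  0.1  -0.6]
 [  0.9  -0.1]
 [  2.2   0.5]
 [  0.4  -1. ]
 [ -0.9   0.3]
 [ -2.5  -3.3]
 [115.5 -29.6]]
(array([500., -39.]), ['top', 'side'], np.float64(0.45776394621094596))
(array([580.3, -33. ]), ['top', 'side'], np.float64(0.42438742621308734))
(array([680.5, -61.3]), ['top', 'side'], np.float64(0.7854249549476435))
[0.7071, 0.7071] [array([-0.5,  0.7,  0.2,  2.1, -0.4,  0.4,  0.1]), array([-0.1,  0.8,  0.2,  1.8, -0.4,  0.5,  0.3]), array([-0.1,  0.7,  0.1,  2.2, -0.3,  0.2,  0.3])]
[0.7071, -0.7071] [array([-0.1,  0.8, -0.3,  2.1,  0.6,  0.4,  2.2]), array([ 0.3,  0.9, -0.4,  1.8,  0.6,  0.6,  2.7]), array([ 0.2,  0.7, -0.3,  2.2,  0.7,  0.3,  2.4])]
[1, 0] [array([-0.7,  0.8,  0.5,  2.1, -0.8,  0.4, -1.1]), array([-0.4,  0.9,  0.6,  1.8, -0.8,  0.7, -0.8]), array([-0.2,  0.7,  0.3,  2.2, -0.8,  0.3, -0.8])]
[0, 1] [array([-0.3,  0.7, -0. ,  2.1,  0. ,  0.3,  1.2]), array([ 0.1,  0.8, -0.1,  1.8,  0.1,  0.5,  1.5]), array([ 0. ,  0.7, -0.1,  2.2,  0.2,  0.2,  1.3])]
```

View pics/ov.png

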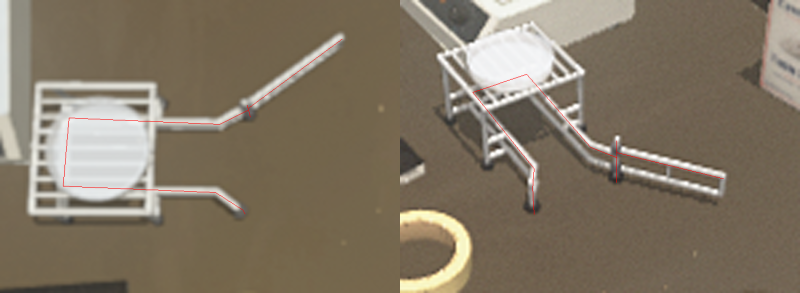

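```bash
cat > act.py <<'E'
from fit import *
P=np.load('rack.npy'); yaw=P[2]
def q(psi): f=(psi+np.pi/2)/2; return np.array([0,np.cos(f),np.sin(f),0])
QD,QP=q(yaw),q(yaw-np.pi/2)
W=lambda x,y,z:rw(P,(x,y,z))
def fetch(x,y,push):
    gripper_to(72,25)
    env.move_ptp([x,y,75],QD)
    env.move_straight([x,y,12],rate=120)
    gripper_to(40,25); print('width',env.state()['width'])
    env.move_straight(W(-42,0,12),rate=130)
    gripper_to(66); env.move_straight(W(-42,0,90),rate=200)
    env.move_ptp(W(-95,0,75),QP); gripper_to(20)
    env.move_straight(W(-95,0,12),rate=200)
    hit=env.move_straight(W(push,0,12),rate=70,threshold=18)
    s=env.state(); print('hit',hit,np.linalg.norm(s['ee_pos'][:2]-P[:2]),s['ee_pos'],s['wrist_force'],s['time_s'])
    env.move_straight(W(-75,0,12),rate=250); env.move_straight(W(-75,0,90),rate=250)
E
python3 - <<'E'
from act import *
fetch(580.3,-33,5)
snap('top'); snap('side','t1')
for t in tins([W(40,0,0)[:2],(500,-39),(680.5,-61)]): print(t)
E
```

```text
width 51.46387224777562
hit False 4.911978535130176 [550.53371665 218.43702388  11.94569704] [ 0.45062935 -0.61608369  0.83756772] 11.7917
(array([555.44430443, 263.32940584]), ['top', 'side'], np.float64(2.045073184309757))
(array([500.13985806, -39.08087419]), ['top', 'side'], np.float64(0.46790993186198193))
(array([681.16721538, -61.        ]), ['top', 'side'], np.float64(0.9416599207771696))
```

View pics/t1.png

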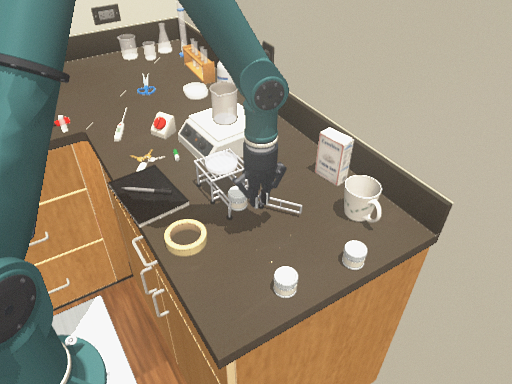

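The tin stands upright in the lane at about (238,198), and the other two are untouched at (286,281) and (355,255). Next is the second tin.

```bash
python3 - <<'E'
from act import *
fetch(500.1,-39,5)
snap('top'); snap('side')
for t in tins([W(40,0,0)[:2],W(92,0,0)[:2],(681,-61)]): print(t)
E
```

```text
width 51.52004151474115
hit False 5.147620228798859 [550.50962595 218.67297504  11.8961297 ] [ 0.93486168 -1.60420326  2.13921336] 21.8083
(array([557.62008157, 265.82224359]), ['top', 'side'], np.float64(3.4764969034836497))
(array([550.09327126, 301.2603772 ]), ['top', 'side'], np.float64(5.491108392907336))
(array([681.00000236, -61.00000308]), ['top', 'side'], np.float64(0.624594819536668))
```

```bash
python3 - <<'E'
from act import *
fetch(680.8,-61,4)
env.move_straight(W(-140,-60,120),rate=250)
s=snap('top'); snap('side')
for t in tins([W(37,0,0)[:2],W(89,0,0)[:2],W(141,0,0)[:2]]): print(t)
a=s['image'][150:250,150:300]; b=S['side']['image'][130:230,180:330]
cv2.imwrite('pics/t3.png',cv2.resize(np.hstack([a,b]),(800,267),interpolation=cv2.INTER_CUBIC))
print(env.state()['time_s'])
E
```

```text
width 51.32626008095089
hit False 2.6450312919537873 [550.59080278 216.16742245  12.05613227] [-0.34738373 -5.71133718  3.54717151] 32.225
(array([552.69897121, 254.54517576]), ['top', 'side'], np.float64(0.31761111720527424))
(array([553.35954435, 302.47836845]), ['top', 'side'], np.float64(5.153417485182359))
(array([560.36263201, 324.79330367]), ['side'], np.float64(8.846404000451003e-07))
33.875
```

View pics/t3.png

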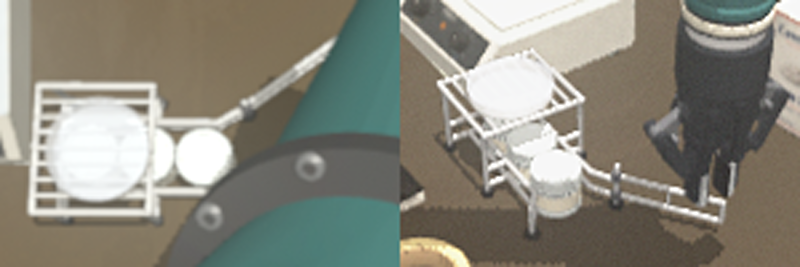

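The tins are in single file, upright, with the last one about 41 mm in and pressed against the stop. The gate is still open, with its end near (725,210) in the right half of the crop. I'll sweep it shut with closed fingers along an arc.

```bash
python3 - <<'E'
from act import *
gripper_to(0)
def g(th,off,z=12,r=85):
    return W(-r*np.sin(th)-off*np.cos(th),-47+r*np.cos(th)-off*np.sin(th),z)
t0=P[3]
env.move_straight(g(t0,36,120),rate=200); env.move_straight(g(t0,36),rate=150)
for th in np.append(np.arange(t0,.1,-.28),.06):
    if env.move_straight(g(th,17),rate=120,threshold=25): print('hit',th,env.state()['wrist_force']);break
else:
    print('end',env.move_straight(g(0,11),rate=30,threshold=8),env.state()['ee_pos'],W(-11,38,12),env.state()['wrist_force'])
env.move_straight(W(-60,38,12),rate=200);env.move_straight(W(-60,38,150),rate=250)
env.move_straight(W(-180,-60,220),rate=250)
snap('top');snap('side')
for t in tins([W(37,0,0)[:2]]): print(t)
a=S['top']['image'][150:250,150:300]; b=S['side']['image'][130:230,180:330]
cv2.imwrite('pics/g.png',cv2.resize(np.hstack([a,b]),(800,267),interpolation=cv2.INTER_CUBIC))
for n in S: print(n,finder.place_of(n,'gate_end')[:2],proj(n,W(0,63,28)))
print(env.state()['time_s'])
E
```

```text
end True [512.59226385 199.24815984  11.81506372] [512.12273141 203.76907173  12.        ] [ 0.85545295 -0.79462234  0.42205709]
(array([550.41819124, 254.54744635]), ['top', 'side'], np.float64(3.090862516858806))
top [{'position': [241.7, 232.1], 'p': 0.44}] [240.39637318 235.2406196 ]
side [{'position': [223.7, 214.6], 'p': 0.49}] [223.80288775 214.34006968]
41.4833
```

View pics/g.png

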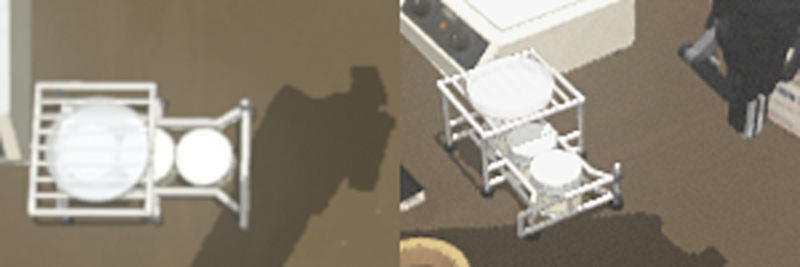

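The gate lies straight across the mouth against the far post, with all three tins behind it and the gripper clear. Handing in.

```bash
python3 -c "
from plant import env
print(env.sign_off())"
```

```text
the job is handed in; nothing more can be done
None
```

I slid all three tins upright into the rack in single file, shut the gate behind the last one and handed the job in at about 41 s; the pictures show it in place, but sign-off gave no verdict.

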